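# Clamp a bent sheet-steel cover in the drilling jig

## Task

Clamp the bent steel cover in the jig, ready for drilling: push it back until its flange sits flat against the rail, slide the screw clamp along the rail until its foot is over the middle of that flange's length, and screw the clamp's knob down tight, regripping as often as needed. Leave the tools lying around undisturbed.

Things in the scene. Friction and masses are not known exactly. Their poses are not given: they have to be found in the camera images.
- jig: clamping jig bolted to the bench: dark steel plate 260 mm (x) x 380 mm (y) x 12 mm, with a slotted aluminium rail 40 mm wide and 30 mm high along its whole far edge. Origin under the plate's centre; the plate's top is 12 mm above it. The rail's centre line is 105 mm from the origin in the jig's +x, so the rail's near face, the stop for the work, is at x = +85 mm. It does not move.
- cover: bent sheet-steel cover, loose on the jig plate, hollow below: hood 80 mm wide (x), 54 high, 150 long (y), walls upright to 32 mm, rounded top; along each side a flat flange 32 mm wide, 3 thick (144 mm over both). About 0.5 kg, slides at 2 to 5 N. Origin under its centre; starts within 0.15 rad of the jig's yaw. With its +x flange flat against the rail its origin is at x = +13 mm in the jig's frame.
- clamp (a joint): how far (m) the screw clamp has been slid along the rail in the jig's +y, 0 to 0.25; it has a drag of about 4 N and stays where it is left. At 0 the clamp's spindle and post are at y = -125 mm in the jig's frame. It starts on the -y side of the cover.
- clamp_post (a point): centre of the top of the clamp's upright post (24 x 24 mm, on a shoe 62 mm long and 18 mm high on the rail; an arm 20 mm wide at the post's top reaches 36 mm in the jig's -x to the spindle). 104 mm above the plate. The post or the knob can be pushed along the rail.
- knob (a joint): how far (rad) the knob has been screwed down from fully up, clockwise seen from above counting up. Two-start thread: 6 mm down per full turn. On the cover's 3 mm flange the foot touches at 7.9 rad; its rubber then yields, about 7.6 N for each further rad, until the thread ends at 10.5 rad. It takes about 0.06 N m to turn and stays where it is left; starts between 0 and 2.5.
- knob_grip (a point): point on the upright axis of the knurled steel knob, 12 mm below the knob's top, where to grip. The knob is a round cylinder 44 mm across and 32 mm high on top of the spindle; it goes down as it is screwed. Nothing else stands within 60 mm of it at its own height; the arm and post below end 10 mm or more under the knob.
- foot: rubber foot, 20 mm across, at the lower end of the spindle, directly below the knob; it does not turn. Origin at the centre of its underside. It is 36 mm in the jig's -x from the rail's centre line, so over the middle of the flange's width once the cover is against the rail.
- mallet: a mallet lying on the mat: head a cylinder 67 mm across and 110 mm long, wooden handle 280 mm along -x; origin under the head. Leave alone.
- file: a flat file 320 mm long with wooden handle (handle at -x), lying on the mat; origin near its middle, at its underside. Leave alone.
- caliper: a steel vernier caliper 220 mm long, flat on the mat; origin at its middle, underside. Leave alone.
- steel_block: a round steel block 90 mm across and 50 mm high standing on the mat; origin under its centre. Leave alone.
- folding_rule: a folded wooden rule 230 x 18 x 16 mm on the mat; origin under its centre. Leave alone.
- square: an engineer's square (stock 85 x 16 x 14 mm along its x, blade 80 mm) lying on the jig plate near the plate's -y end, beside the cover; origin within the L, at its underside. Leave alone.
- marker: a marker pen 130 mm long, 18 mm thick, lying on the mat; origin under its middle. Leave alone.
Mind the look-alikes: they are no part of the job. There is more than one size of the cover; the one meant has the size given above.

How it is judged:
At the end, for the whole second after the job is handed in: The cover lies flat with its flange against the rail (its origin within 3.5 mm of home and square to the rail within 0.035 rad), the clamp's foot is within 20 mm of the middle of the flange's length and presses on the cover with more than 6 N, and cover and knob are at rest (x of cover in the frame of jig above 0.0095 m and angle between the x axis of cover and the x axis of jig, either way round below 0.035 rad and y of foot in the frame of cover between -0.02 and 0.02 m and contact force between foot and cover above 6 N and angle between cover's own z axis and vertical below 0.05 rad and linear speed of cover below 0.01 m/s and velocity of joint knob between -0.05 and 0.05 rad/s); the robot touches nothing.
It fails at once if a tool lying on the mat or on the jig plate is shifted by more than 20 mm (distance of any of mallet, file, caliper, steel_block, folding_rule, square, marker from where it was at the start of the episode above 0.02 m).
It also fails if it takes over 72 s, if anything falls off the work surface, if the arm or the gripper's body presses on something with over 40 N, if the wrist force passes 120 N, or if a joint passes its speed limit or range.

## Robot

A 6-joint arm with a two-finger parallel gripper is mounted at the origin on the work surface. World frame = base frame: x ahead of the robot, y to its left, z up, the work surface at z = 0. Lengths are in m, angles in rad, forces in N, time in s.
With the tool pointing down it reaches from about 0.375 to 0.975 m from the base axis. Payload 3.8 kg.
Tool frame: the origin (TCP) lies on the centre line of the jaws, within the pads' length; the fingertips stand 14 mm ahead of it and the grasp point (between the pads) lies 5 mm behind it; z points along the fingers, y is the line along which they close (so a half turn about z gives the same grasp; the last joint's range is limited). The gripper opens to 85 mm and grips with 20 to 120 N. Pads are 22 mm wide; open, the fingers measure 114 mm over their backs; the gripper's body (76 mm by 85 mm) begins 54 mm behind the grasp point. The pads swing forward as they close: fully open they stand 13 mm farther back than shut.
Start: joints at [-1.17, 0.264, 1.604, -0, 1.274, -0.037], TCP at [0.286, -0.611, 0.245] pointing down, gripper open.
Joint ranges: [-2.63, 2.63], [-0.94, 2.18], [0.31, 2.57], [-1.31, 4.45], [0, 2.66], [-2.55, 2.55]. Speed limits (rad/s): [2.57, 2.57, 3.14, 3.14, 3.14, 3.14].

## Interface

Orientations are given as a unit quaternion [x, y, z, w].
In Python, from bench import arm, vision, workorder gives the robot as it stands.
- The arm moves only by the shell command python3 -m pendant 'ROWS' [FORCE]. ROWS is JSON, one flat list of numbers, 5 for each row, row after row: the shift along the tool's x, y, z in m, then the turn about the tool's z in rad, then the closure in counts, from 0 (fully open) to 255 (shut). In form: [tx, ty, tz, spin, hand, tx, ty, tz, spin, hand, ...]. A call has 1 to 8 rows; each row shifts and turns the commanded pose from where the row before left it, along the tool's axes as they then stand; what a row does not reach is not made up. A row lasts 1/10 s, in which the tool goes at most 50 mm and 8.59 degrees, less where a joint would pass 70% of its speed; a pose out of reach is approached as far as the arm can. A call with a gripper value outside its range is refused whole. The fingers move at their own pace and stop on an object; FORCE is the grip in N (left out, the last holds). Time passes only in rows, so rows that do not move let the fingers close. It gives the time, the measured TCP pose, the force, the opening and the grip force at its end, in the units of the state.
- arm.get_state(): the state, without advancing time (a new reading comes with each control period).
- vision.capture(name): name is "scene" or "top" or "wrist"; returns the picture (420x560x3 uint8, blue, green, red); there is no depth.
- vision.get_calibration(name): a dict with "fov_y" (degrees; the focal length in pixels is half the picture's height over the tangent of half this angle, whatever the lens; pixels are square), "cx", "cy" (the principal point, pixels), "distortion" ([k1, k2, p1, p2, k3] as OpenCV has them; the pictures are not rectified), "rvec" (rotation vector, rad) and "tvec" (3), from world to camera coordinates, as OpenCV has them. Camera axes: x right, y down, z forward; pixel columns grow to the right and rows downward; lengths in m; the calibration is good to about 2 mm. A picture is of the moment at which its call begins: read the wrist's pose just before it. get_calibration takes no time and is no camera call; for the wrist camera it gives the pose at the moment of the call.
- workorder.sign_off(): hands the job in; it is judged then, once.
The state is a dict: "time_s": time; "qpos": joint angles; "joint_velocities": joint speeds; "joint_efforts": joint torques, N m; "position": TCP position; "tcp_rot": TCP orientation; "contact_force": force on the tool from outside, world axes, zero at the start; "wrist_torque": the same for the moment, N m; "gripper_width": finger opening in m; "finger_force": force on a finger pad.
Only numpy, scipy, OpenCV 4.12 (cv2) and the standard library are available. Lean on these libraries where they do the work, as an engineer would, in place of code of your own. Each camera call takes 0.05 s, during which the arm holds its last target. There are 200 camera calls.

## Working session

There is one attempt and no reset: what is moved stays moved. The work goes in short steps, Python scripts to look and compute and a shell command to move; the robot and the scene stay as the last step left them, time stands still between calls to the robot, and variables do not carry over. Pictures are saved under pics/ and viewed, at most 11 in all, crops included, and the job is handed in when it is done.

```bash
ls; mkdir -p pics; python3 - <<'E'
from bench import arm, vision
import cv2
for n in("scene","top"):
    cv2.imwrite(f"pics/{n}0.png",vision.capture(n)); c=vision.get_calibration(n); print(c)
s=arm.get_state(); print(s)
E
```

```text
pics
{'fov_y': 42.685913552442145, 'cx': 274.67994789684036, 'cy': 212.59703723634757, 'distortion': array([-0.02736812,  0.        ,  0.        ,  0.        ,  0.        ]), 'rvec': array([ 1.66969102,  1.71554793, -0.83181587]), 'tvec': array([-0.00627627, -0.23066656,  1.85686553])}
{'fov_y': 46.46233205668172, 'cx': 273.53201464847217, 'cy': 209.5803637726831, 'distortion': array([-0.12257563,  0.        ,  0.        ,  0.        ,  0.        ]), 'rvec': array([ 2.21402928, -2.20425343,  0.05670319]), 'tvec': array([0.01201298, 0.50820123, 1.26162424])}
{'time_s': 0.1, 'qpos': array([-1.16994802e+00,  2.64711532e-01,  1.60524543e+00,  3.36403712e-05,
        1.27372064e+00, -3.69382553e-02]), 'joint_velocities': array([-8.43598403e-04, -2.62270586e-03, -2.51321532e-03,  1.98940629e-04,
       -4.06550164e-04, -7.43606568e-06]), 'joint_efforts': array([ 1.24863277e-04, -5.16708827e+01, -3.68589914e+01, -2.41230300e-04,
        6.23843705e-03, -1.43152783e-05]), 'position': array([ 0.28589093, -0.61075855,  0.24405947]), 'tcp_rot': array([ 9.76138912e-01,  2.17144507e-01, -1.72825043e-04, -1.02817092e-03]), 'contact_force': array([ 0.26312398, -0.13047117, -0.12152899]), 'wrist_torque': array([-0.00888794,  0.001658  ,  0.01333739]), 'finger_force': 0.0, 'gripper_width': 0.08543971858217136}
```

View pics/scene0.png

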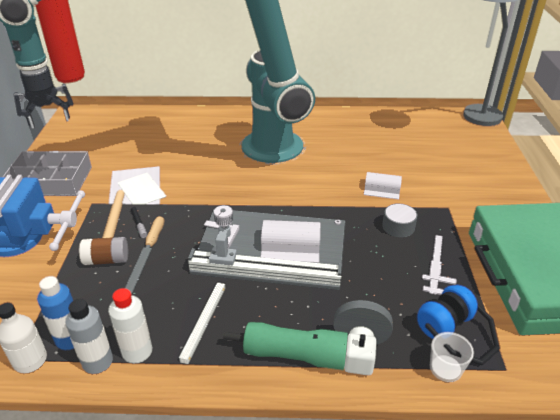

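View pics/top0.png

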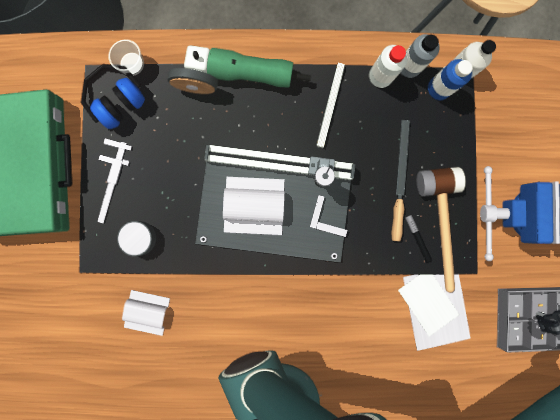

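The scene view shows the jig in the middle with the cover at about (291,240) and the knob at (223,212). In the top view the cover is at (254,205), the knob at (324,176) and the square at (325,218); the small cover at (146,312) is a look-alike.

```bash
cat > h.py <<'E'
import numpy as np, cv2
from bench import arm, vision
from scipy.spatial.transform import Rotation as Ro
def K(c):
    f=210/np.tan(np.radians(c["fov_y"]/2)); return np.array([[f,0,c["cx"]],[0,f,c["cy"]],[0,0,1.]])
def ray(c,uv):
    p=cv2.undistortPoints(np.array([[uv]],float),K(c),c["distortion"])[0,0]
    R=cv2.Rodrigues(c["rvec"])[0]; return -R.T@c["tvec"], R.T@np.array([*p,1.])
def onz(c,uv,z):
    o,d=ray(c,uv); return o+d*(z-o[2])/d[2]
def tri(c1,u1,c2,u2):
    o1,d1=ray(c1,u1);o2,d2=ray(c2,u2)
    t=np.linalg.lstsq(np.c_[d1,-d2],o2-o1,rcond=None)[0]
    a,b=o1+d1*t[0],o2+d2*t[1]; return (a+b)/2,np.linalg.norm(a-b)
def proj(c,P): return cv2.projectPoints(np.array([P],float),c["rvec"],c["tvec"],K(c),c["distortion"])[0].ravel()
E
python3 - <<'E'
import cv2,numpy as np
t=cv2.imread("pics/top0.png")[135:270,185:365]; s=cv2.imread("pics/scene0.png")[195:295,180:355]
t=cv2.resize(t,None,fx=4,fy=4,interpolation=cv2.INTER_CUBIC); cv2.imwrite("pics/t1.png",t)
s=cv2.resize(s,None,fx=4,fy=4,interpolation=cv2.INTER_CUBIC); cv2.imwrite("pics/s1.png",s)
E
```

```text
(no output)
```

View pics/t1.png

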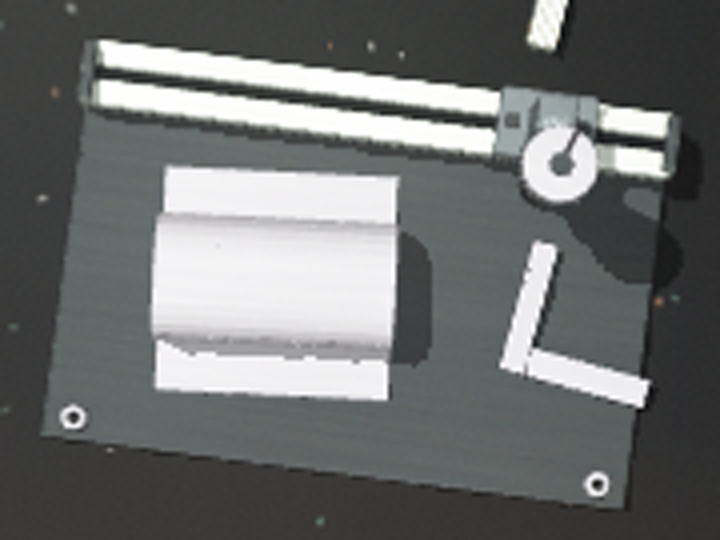

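View pics/s1.png

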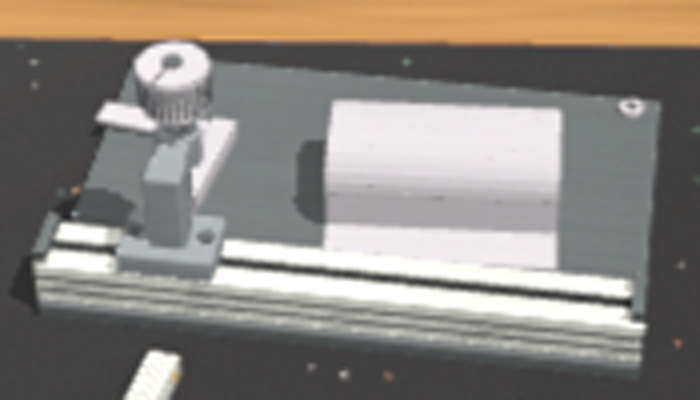

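The crops show rail corners in the top crop at (83,40), (678,113), (672,178) and (80,103). The cover's flange corners are (164,166), (399,176), (388,400) and (155,390). The knob's top centre is at (559,163) in the top crop and (172,63) in the scene crop.

```bash
python3 - <<'E'
from h import *
np.set_printoptions(precision=4,suppress=True)
ct,cs=vision.get_calibration("top"),vision.get_calibration("scene")
T=lambda x,y:(185+(x+.5)/4-.5,135+(y+.5)/4-.5); S=lambda x,y:(180+(x+.5)/4-.5,195+(y+.5)/4-.5)
z=.012
pl=[onz(ct,T(*p),z) for p in((42,435),(627,508))]
ra=[onz(ct,T(*p),z+.03) for p in((83,40),(678,113),(672,178),(80,103))]
print("plate",pl,"rail",ra)
f=[onz(ct,T(*p),z+.003) for p in((164,166),(399,176),(388,400),(155,390))]
print("flange",f,[np.linalg.norm(f[i]-f[(i+1)%4]) for i in range(4)])
print("knob",tri(ct,T(559,163),cs,S(172,63)))
print("tri flange",tri(ct,T(164,166),cs,S(556,268)),tri(ct,T(399,176),cs,S(324,250)))
print("hole",tri(ct,T(73,417),cs,S(631,107)))
print("rail far corners",tri(ct,T(83,40),cs,S(643,325)),tri(ct,T(678,113),cs,S(36,262)))
d=ra[0]-ra[1];d2=ra[3]-ra[2];d3=pl[0]-pl[1]
yaws=[np.arctan2(-v[0],v[1]) for v in(d,d2,d3)];print("yaws",yaws,[np.linalg.norm(v) for v in (d,d2,d3)])
th=np.mean(yaws);ex=np.array([np.cos(th),np.sin(th),0]);ey=np.array([-np.sin(th),np.cos(th),0])
J=np.mean(ra,0)-.105*ex;J2=np.mean(pl,0)+.13*ex
print("jig",J,J2,th)
C=np.mean(f,0);print("cover",C,[np.arctan2(-v[0],v[1]) for v in(f[0]-f[1],f[3]-f[2])],np.arctan2(*((f[0]-f[3])[[1,0]])))
J=(J+J2)/2
for n,P in(("cover",C),("knob",tri(ct,T(559,163),cs,S(172,63))[0])): print(n,"in jig",(P-J)@ex,(P-J)@ey,P[2])
for p in((542,242),(650,390),(503,367)):
    P=onz(ct,T(*p),z+.014);print("square",P,(P-J)@ex,(P-J)@ey)
c=vision.get_calibration("wrist"); s=arm.get_state(); R=Ro.from_quat(s["tcp_rot"]).as_matrix()
print("tool axes",R); print("cam in tool",R.T@(ray(c,(c["cx"],c["cy"]))[0]-s["position"]),R.T@ray(c,(c["cx"],c["cy"]))[1])
E
```

```text
plate [array([0.4195, 0.217 , 0.012 ]), array([ 0.3736, -0.1625,  0.012 ])] rail [array([0.6719, 0.1893, 0.042 ]), array([ 0.6274, -0.191 ,  0.042 ]), array([ 0.5857, -0.1869,  0.042 ]), array([0.6314, 0.1907, 0.042 ])]
flange [array([0.5942, 0.139 , 0.015 ]), array([ 0.5885, -0.0135,  0.015 ]), array([ 0.4433, -0.0068,  0.015 ]), array([0.4491, 0.1436, 0.015 ])] [np.float64(0.15258363250553092), np.float64(0.1453206617267724), np.float64(0.1505970905908949), np.float64(0.1452259760125473)]
knob (array([ 0.5804, -0.0996,  0.1743]), np.float64(0.0015608017238354268))
tri flange (array([0.5936, 0.1379, 0.0211]), np.float64(0.0011295456816465075)) (array([ 0.5871, -0.0123,  0.0277]), np.float64(0.0013852140642537053))
hole (array([0.4315, 0.1953, 0.0219]), np.float64(0.000725410431932245))
rail far corners (array([0.6707, 0.1873, 0.0489]), np.float64(0.0022967068212748094)) (array([ 0.6263, -0.1894,  0.0505]), np.float64(0.00013433921301171978))
yaws [np.float64(-0.11645265260653104), np.float64(-0.12067188964759588), np.float64(-0.12034792726950666)] [np.float64(0.3828523324421592), np.float64(0.38031065960774174), np.float64(0.38229846391529315)]
jig [0.5249 0.013  0.042 ] [0.5256 0.0118 0.012 ] -0.1191574898412112
cover [0.5188 0.0656 0.015 ] [np.float64(-0.037727730989669896), np.float64(-0.0383423880640645)] -0.031956822258721304
cover in jig -0.012765473500485791 0.052025435114655044 0.014999999999999902
knob in jig 0.06807704867644805 -0.10466672262950381 0.17426890962326003
square [ 0.5453 -0.1053  0.026 ] 0.03391501268457672 -0.11447446404731236
square [ 0.4504 -0.1751  0.026 ] -0.05206202520670308 -0.19511205027753212
square [ 0.4648 -0.0802  0.026 ] -0.04896298762295831 -0.09916711655449548
tool axes [[ 0.9057  0.4239 -0.0008]
 [ 0.4239 -0.9057  0.0019]
 [ 0.0001 -0.0021 -1.    ]]
cam in tool [ 0.0788 -0.0002 -0.1285] [-0.3111 -0.0005  0.9504]
```

```bash
python3 -m pendant '[0.029,-0.0368,0,0,110, 0.029,-0.0368,0,0,110, 0.029,-0.0368,0,0,110, 0.029,-0.0368,0,0,110, 0.029,-0.0368,0,0,110, 0.029,-0.0368,0,0,110, 0.029,-0.0368,0,0,110, 0.029,-0.0368,0,0,110]' 40
python3 -m pendant '[0.029,-0.0368,0,0,110, 0.029,-0.0368,0,0,110, 0.029,-0.0368,0,0,110, 0.029,-0.0368,0,0,110, 0.029,-0.0368,0,0,110, 0.029,-0.0368,0,0,110, 0.029,-0.0368,0,0,110, 0,0,0,-0.149,110]'
python3 -m pendant '[0,0,0,-0.149,110,0,0,0,-0.149,110,0,0,0,-0.149,110,0,0,0,-0.149,110,0,0,0,-0.149,110,0,0,0,-0.149,110,0,0,0,-0.149,110,0,0,0,-0.149,110]'
python3 -m pendant '[0,0,0,-0.149,110,0,0,0,-0.149,110,0,0,0,-0.149,110,0,0,0,-0.149,110,0,0,0,-0.149,110,0,0,0,-0.149,110,0,0,0,-0.149,110,0,0,0,-0.149,110]'
python3 - <<'E'
from h import *
s=arm.get_state();R=Ro.from_quat(s["tcp_rot"]).as_matrix()
print(s["time_s"],s["position"],np.arctan2(R[1,0],R[0,0]),s["qpos"],s["gripper_width"])
cv2.imwrite("pics/w1.png",vision.capture("wrist"))
E
```

```text
time_s: 0.9
position: [0.3712, -0.2444, 0.2449]
tcp_rot: [0.976, 0.217, -0.0, -0.0]
contact_force: [1.0, -0.5, 0.3]
gripper_width: 0.0489
finger_force: 0.0
time_s: 1.7
position: [0.4464, 0.0781, 0.2451]
tcp_rot: [0.956, 0.293, 0.0, -0.001]
contact_force: [0.5, -0.4, 0.4]
gripper_width: 0.0484
finger_force: 0.0
time_s: 2.5
position: [0.4457, 0.073, 0.2448]
tcp_rot: [0.627, 0.779, -0.0, -0.0]
contact_force: [1.0, 0.2, -0.5]
gripper_width: 0.0487
finger_force: 0.0
time_s: 3.3
position: [0.4457, 0.073, 0.2448]
tcp_rot: [0.082, 0.997, -0.0, -0.0]
contact_force: [0.8, 0.1, -0.0]
gripper_width: 0.0486
finger_force: 0.0
3.3 [0.44569294 0.07298843 0.24479614] 2.976955018400375 [ 1.07147610e-01 -1.69249232e-01  2.05734998e+00  1.96879207e-05
  1.25443108e+00 -1.29901732e+00] 0.04856851474913712
```

View pics/w1.png

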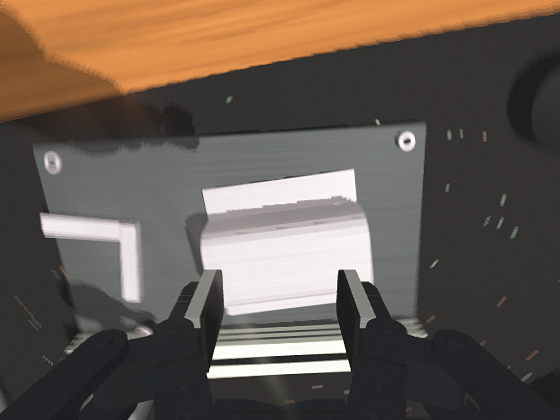

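Wrist view: near flange corners at (203,190) and (354,170), the holes at (52,162) and (406,141), the square on the left. The picture is oriented as expected.

```bash
python3 - <<'E'
from h import *
np.set_printoptions(precision=4,suppress=True)
ct,c=vision.get_calibration("top"),vision.get_calibration("wrist")
T=lambda x,y:(185+(x+.5)/4-.5,135+(y+.5)/4-.5)
for n,a,b in(("holeL",(73,417),(406,141)),("holeR",(597,485),(52,162)),("flL",(155,390),(354,170)),("flR",(388,400),(203,190))):
    print(n,tri(ct,T(*a),c,b),onz(c,b,.022),onz(ct,T(*a),.022))
E
```

```text
holeL (array([0.4304, 0.1979, 0.0127]), np.float64(0.002690564062287466)) [0.4279 0.196  0.022 ] [0.4315 0.1957 0.022 ]
holeR (array([ 0.3913, -0.1407,  0.0236]), np.float64(0.004381543604317453)) [ 0.3935 -0.141   0.022 ] [ 0.3891 -0.1415  0.022 ]
flL (array([0.4488, 0.1443, 0.0188]), np.float64(0.0021201480950763115)) [0.4477 0.1448 0.022 ] [0.4491 0.143  0.022 ]
flR (array([ 0.4443, -0.0058,  0.0164]), np.float64(0.0027925881262023202)) [ 0.444  -0.0033  0.022 ] [ 0.4434 -0.0066  0.022 ]
```

```bash
python3 -m pendant '[0,0,0.03,-0.045,110, 0,0,0.04,0,110, 0,0,0.04,0,110, 0,0,0.04,0,110, 0,0,0.025,0,110, 0,0,0.015,0,110, 0,0,0.012,0,110, 0,0,0,0,110]'
python3 -m pendant '[-0.008,0,0,0,110,-0.008,0,0,0,110,-0.005,0,0,0,110,-0.005,0,0,0,110,-0.003,0,0,0,110]'
python3 -m pendant '[-0.004,0,0,0,110,-0.004,0,0,0,110,-0.003,0,0,0,110,0,0,0,0,110]'
```

```text
time_s: 4.15
position: [0.4445, 0.0728, 0.0416]
tcp_rot: [0.064, 0.998, -0.0, -0.002]
contact_force: [0.3, -0.3, 0.0]
gripper_width: 0.0483
finger_force: 0.0
time_s: 4.65
position: [0.4743, 0.0696, 0.0438]
tcp_rot: [0.063, 0.998, 0.0, -0.001]
contact_force: [-6.3, 2.9, 4.7]
gripper_width: 0.0486
finger_force: 3.1
time_s: 5.05
position: [0.4859, 0.0682, 0.0437]
tcp_rot: [0.063, 0.998, 0.0, -0.0]
contact_force: [-3.4, 1.4, 1.4]
gripper_width: 0.0486
finger_force: 1.7
```

```bash
python3 -m pendant '[-0.003,0,0,0,110,-0.003,0,0,0,110,0,0,0,0,110]'
python3 -m pendant '[-0.002,0,0,0,110,-0.001,0,0,0,110,0,0,0,0,110]'
python3 -m pendant '[-0.002,0,0,0,110,0,0,0,0,110]'
```

```text
time_s: 5.35
position: [0.4915, 0.0672, 0.0434]
tcp_rot: [0.063, 0.998, -0.0, -0.001]
contact_force: [-3.5, 1.2, 3.3]
gripper_width: 0.0485
finger_force: 2.1
time_s: 5.65
position: [0.4932, 0.0669, 0.0432]
tcp_rot: [0.063, 0.998, -0.0, -0.002]
contact_force: [-8.0, 1.7, 6.3]
gripper_width: 0.0484
finger_force: 3.8
time_s: 5.85
position: [0.4933, 0.0669, 0.0429]
tcp_rot: [0.063, 0.998, -0.0, -0.004]
contact_force: [-12.1, 2.7, 9.2]
gripper_width: 0.0485
finger_force: 6.3
```

```bash
python3 -m pendant '[-0.003,0,0,0,110,0,0,0,0,110]'
python3 -m pendant '[0.01,0,0,0,110,0.015,0,0,0,110,0.01,0,0,0,110,0,0,0,0,110]'
python3 - <<'E'
from h import *
t=vision.capture("top");cv2.imwrite("pics/top1.png",t)
t=cv2.resize(t[135:270,185:365],None,fx=4,fy=4,interpolation=cv2.INTER_CUBIC);cv2.imwrite("pics/t2.png",t)
E
```

```text
time_s: 6.05
position: [0.4934, 0.0667, 0.0424]
tcp_rot: [0.063, 0.998, -0.0, -0.007]
contact_force: [-19.6, 3.8, 13.9]
gripper_width: 0.0484
finger_force: 9.8
time_s: 6.45
position: [0.4635, 0.0707, 0.0431]
tcp_rot: [0.063, 0.998, -0.0, -0.0]
contact_force: [0.2, -0.2, -0.5]
gripper_width: 0.0486
finger_force: 0.0
```

View pics/t2.png

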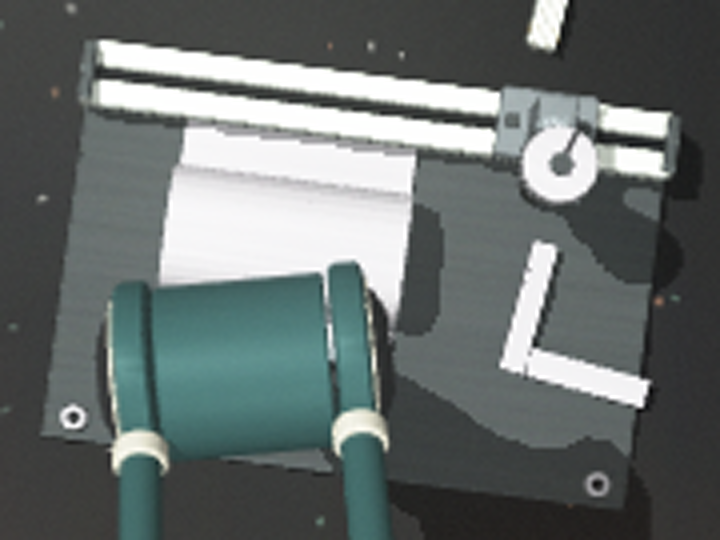

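The cover's far flange edge, (184,126) to (416,154), now lies along the rail with the same slope (0.12), and the square hasn't moved. Next I raise the arm and go over the knob.

```bash
python3 -m pendant '[0,0,-0.04,0,0, 0,0,-0.045,0,0, 0,0,-0.045,0,0, 0,0,-0.045,0,0, 0,0,-0.035,0,0, -0.034,-0.0388,0,0,0, -0.034,-0.0388,0,0,0, -0.034,-0.0388,0,0,0]'
python3 -m pendant '[-0.034,-0.0388,0,0,0,0,0,0,0,0,0,0,0,0,0]'
python3 - <<'E'
from h import *
np.set_printoptions(precision=4,suppress=True)
ct=vision.get_calibration("top")
T=lambda x,y:(185+(x+.5)/4-.5,135+(y+.5)/4-.5)
th=-.119;ex=np.array([np.cos(th),np.sin(th),0]);ey=np.array([-np.sin(th),np.cos(th),0]);J=np.array([.5252,.0124,0])
P=[onz(ct,T(*p),.020) for p in((184,126),(416,154))];M=np.mean(P,0)-J
print("mid far edge in jig",M@ex,M@ey, "yaw",np.arctan2(-(P[0]-P[1])[0],(P[0]-P[1])[1]))
c=vision.get_calibration("wrist");s=arm.get_state();w=vision.capture("wrist");cv2.imwrite("pics/w2.png",w)
print(s["position"],s["gripper_width"],proj(c,[.5804,-.0996,.174]))
E
```

```text
time_s: 7.3
position: [0.5508, -0.0551, 0.2548]
tcp_rot: [0.062, 0.998, -0.0, 0.002]
contact_force: [1.0, 0.3, -0.3]
gripper_width: 0.0854
finger_force: 0.0
time_s: 7.6
position: [0.5774, -0.0962, 0.2529]
tcp_rot: [0.064, 0.998, 0.0, -0.0]
contact_force: [-0.2, 0.6, -1.0]
gripper_width: 0.0855
finger_force: 0.0
mid far edge in jig 0.080647308794735 0.04833410113837975 yaw -0.11551556450671424
[ 0.5774 -0.0962  0.2529] 0.08551511785992756 [275.3366 238.3587]
```

View pics/w2.png

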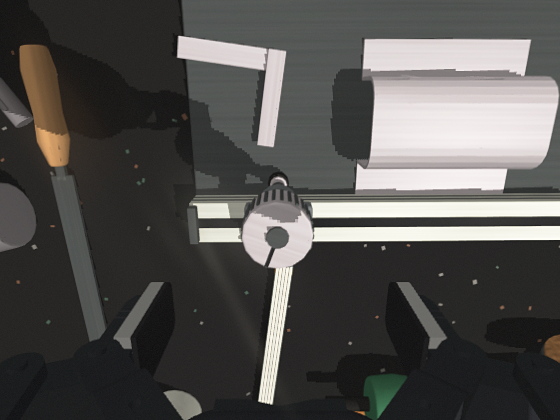

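Wrist view: knob top centre at (278,237), predicted (275,238), so the knob is where I put it. The flange lies flush along the rail.

```bash
python3 - <<'E'
from h import *
ct=vision.get_calibration("top");c=vision.get_calibration("wrist")
T=lambda x,y:(185+(x+.5)/4-.5,135+(y+.5)/4-.5)
print(tri(ct,T(559,163),c,(278,237)))
J=np.array([.5252,.0124,0]);th=-.119;ey=np.array([-np.sin(th),np.cos(th),0])
print([(onz(c,p,.02)-J)@ey for p in((363,40),(530,40),(356,190),(505,190))])
E
python3 -m pendant '[-0.003,-0.002,0.03,0,0, 0,0,0.03,0,0, 0,0,0.02,0,0, 0,0,0.013,0,0, 0,0,0,0,0]'
```

```text
(array([ 0.58037354, -0.09804193,  0.17163867]), np.float64(0.002217073428434304))
[np.float64(-0.02521084042112512), np.float64(0.12569373573701897), np.float64(-0.024020805778132932), np.float64(0.12748740010067125)]
time_s: 8.15
position: [0.5777, -0.096, 0.1584]
tcp_rot: [0.062, 0.998, 0.0, -0.002]
contact_force: [-0.4, 1.2, 0.1]
gripper_width: 0.0853
finger_force: 0.0
```

```bash
python3 -m pendant '[-0.001,0,0,0,76, 0,0.004,0,0,76, 0,0.006,0,0,76, 0,0.012,0,0,76, 0,0.018,0,0,76, 0,0.02,0,0,76, 0,0.02,0,0,76, 0,0.02,0,0,76]'
python3 -m pendant '[0,0.02,0,0,76, 0,0.015,0,0,76, 0,0.012,0,0,76, 0,0.008,0,0,76, 0,0.004,0,0,76, 0,0,0,0,76]'
python3 - <<'E'
from h import *
s=arm.get_state();J=np.array([.5252,.0124,0]);th=-.119;ey=np.array([-np.sin(th),np.cos(th),0]);print((s["position"]-J)@ey,s["qpos"])
t=vision.capture("top");cv2.imwrite("pics/t3.png",cv2.resize(t[135:270,185:365],None,fx=4,fy=4,interpolation=cv2.INTER_CUBIC))
w=vision.capture("wrist");cv2.imwrite("pics/w3.png",w)
E
```

```text
time_s: 8.95
position: [0.594, 0.001, 0.1621]
tcp_rot: [0.063, 0.998, -0.001, 0.001]
contact_force: [0.1, -5.6, 3.4]
gripper_width: 0.0598
finger_force: 2.8
time_s: 9.55
position: [0.6005, 0.0611, 0.1601]
tcp_rot: [0.063, 0.998, 0.001, -0.0]
contact_force: [-0.4, 0.7, 0.2]
gripper_width: 0.0597
finger_force: 0.0
0.057248969566030324 [ 5.93430158e-02  1.96961545e-01  1.84869702e+00  1.43949768e-03
  1.09599234e+00 -1.38639116e+00]
```

View pics/w3.png

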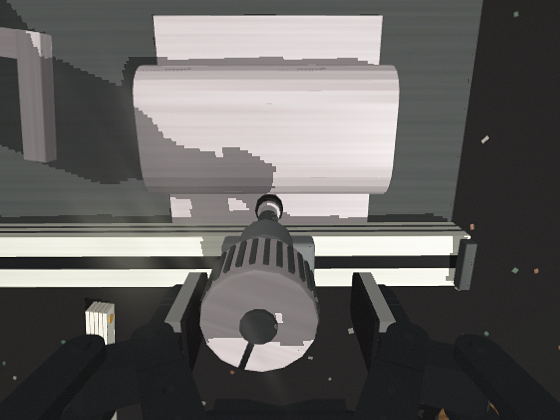

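Wrist view: the foot at (269,207) is centred on the visible flange, which spans columns 171 to 368 (middle 269). The knob is at (259,326), near the left finger, so I centre the hand, turn back to the joint's start, and grip.

```bash
python3 -m pendant '[0.002,-0.004,0,0,0, 0,-0.004,0,0,0, 0,0,0,-0.149,0, 0,0,0,-0.149,0, 0,0,0,-0.149,0, 0,0,0,-0.149,0, 0,0,0,-0.149,0, 0,0,0,-0.149,0]'
python3 -m pendant '[0,0,0,-0.149,0,0,0,0,0,0]'
python3 -c "
from h import *
s=arm.get_state();print(s['qpos'][5],s['position']);c=vision.get_calibration('wrist');cv2.imwrite('pics/w4.png',vision.capture('wrist'))"
python3 -m pendant '[0,0,0,0,140,0,0,0,0,140,0,0,0,0,140,0,0,0,0,140,0,0,0,0,140]' 60
```

```text
time_s: 10.45
position: [0.5972, 0.052, 0.16]
tcp_rot: [-0.377, 0.926, 0.0, -0.0]
contact_force: [-0.3, 0.3, -0.1]
gripper_width: 0.0856
finger_force: 0.0
time_s: 10.65
position: [0.5973, 0.052, 0.1601]
tcp_rot: [-0.443, 0.897, 0.0, -0.0]
contact_force: [0.9, -0.1, 0.2]
gripper_width: 0.0854
finger_force: 0.0
-2.4426415123514458 [0.59727835 0.05199962 0.16006655]
time_s: 11.2
position: [0.5983, 0.0521, 0.1609]
tcp_rot: [-0.442, 0.897, -0.001, 0.001]
contact_force: [1.1, -1.9, 1.6]
gripper_width: 0.0427
finger_force: 61.7
```

```bash
for i in 1; do python3 -m pendant '[0,0,0.00014,0.149,140,0,0,0.00014,0.149,140,0,0,0.00014,0.149,140,0,0,0.00014,0.149,140,0,0,0.00014,0.149,140,0,0,0.00014,0.149,140,0,0,0.00014,0.149,140,0,0,0.00014,0.149,140]'; done
python3 -m pendant '[0,0,0.00014,0.149,140,0,0,0.00014,0.149,140,0,0,0.00014,0.149,140,0,0,0.00014,0.149,140,0,0,0.00014,0.149,140,0,0,0.00014,0.149,140,0,0,0.00014,0.149,140,0,0,0.00014,0.149,140]'
python3 -c "
from bench import arm;s=arm.get_state();print(s['qpos'][5],s['wrist_torque'])"
```

```text
time_s: 12.0
position: [0.5977, 0.0538, 0.1597]
tcp_rot: [0.14, 0.99, 0.001, 0.0]
contact_force: [0.4, 4.9, 3.4]
gripper_width: 0.0426
finger_force: 61.8
time_s: 12.8
position: [0.5989, 0.0539, 0.1586]
tcp_rot: [0.672, 0.741, 0.002, 0.0]
contact_force: [4.4, 2.8, -0.2]
gripper_width: 0.0425
finger_force: 61.5
-0.05179279312222984 [ 0.51898338 -0.48814221  0.02556391]
```

```bash
python3 -m pendant '[0,0,0.00014,0.149,140,0,0,0.00014,0.149,140,0,0,0.00014,0.149,140,0,0,0.00014,0.149,140,0,0,0.00014,0.149,140,0,0,0.00014,0.149,140,0,0,0.00014,0.149,140,0,0,0.00014,0.149,140]'
python3 -m pendant '[0,0,0.00014,0.149,140,0,0,0.00014,0.149,140,0,0,0.00014,0.149,140,0,0,0.00014,0.149,140,0,0,0.00014,0.149,140,0,0,0.00014,0.149,140,0,0,0.00014,0.149,140,0,0,0.00014,0.149,140]'
python3 -m pendant '[0,0,0,0,140,0,0,0,0,140]'
python3 -c "
from bench import arm;s=arm.get_state();print(s['qpos'][5],s['wrist_torque'])"
```

```text
time_s: 13.6
position: [0.6005, 0.053, 0.1575]
tcp_rot: [0.972, 0.236, 0.003, 0.0]
contact_force: [8.6, 1.1, -4.5]
gripper_width: 0.0423
finger_force: 61.1
time_s: 14.4
position: [0.6003, 0.0512, 0.1564]
tcp_rot: [0.937, -0.35, 0.003, -0.0]
contact_force: [7.5, -5.1, -3.3]
gripper_width: 0.0426
finger_force: 61.3
time_s: 14.6
position: [0.6003, 0.0512, 0.1564]
tcp_rot: [0.938, -0.347, 0.003, -0.0]
contact_force: [8.1, -3.3, -3.4]
gripper_width: 0.0424
finger_force: 61.3
2.3265357003211715 [-0.82628482 -1.03216958 -0.08309235]
```

```bash
python3 -m pendant '[0,0,0,0,0,0,0,0,0,0,0,0,0,0,0,0,0,0,-0.149,0,0,0,0,-0.149,0,0,0,0,-0.149,0,0,0,0,-0.149,0,0,0,0,-0.149,0]'
for i in 1; do python3 -m pendant '[0,0,0,-0.149,0,0,0,0,-0.149,0,0,0,0,-0.149,0,0,0,0,-0.149,0,0,0,0,-0.149,0,0,0,0,-0.149,0,0,0,0,-0.149,0,0,0,0,-0.149,0]'; done
python3 -m pendant '[0,0,0,-0.149,0,0,0,0,-0.149,0,0,0,0,-0.149,0,0,0,0,-0.149,0,0,0,0,-0.149,0,0,0,0,-0.149,0,0,0,0,-0.149,0,0,0,0,-0.149,0]'
python3 -m pendant '[0,0,0,-0.149,0,0,0,0,-0.149,0,0,0,0,-0.149,0,0,0,0,-0.149,0,0,0,0,-0.149,0,0,0,0,-0.149,0,0,0,0,-0.149,0,0,0,0,-0.149,0]'
python3 -m pendant '[0,0,0,-0.149,0,0,0,0,-0.149,0,0,0,0,-0.149,0,0,0,0,0,0]'
python3 -c "
from h import *
s=arm.get_state();print(s['qpos'][5],s['position']);cv2.imwrite('pics/w5.png',vision.capture('wrist'))"
```

```text
time_s: 15.4
position: [0.5971, 0.0528, 0.1556]
tcp_rot: [1.0, 0.021, -0.0, -0.0]
contact_force: [-0.8, 0.1, -0.1]
gripper_width: 0.0851
finger_force: 0.0
time_s: 16.2
position: [0.5971, 0.0527, 0.1556]
tcp_rot: [0.816, 0.579, -0.0, -0.0]
contact_force: [-0.2, -1.3, -0.3]
gripper_width: 0.0851
finger_force: 0.0
time_s: 17.0
position: [0.5971, 0.0528, 0.1556]
tcp_rot: [0.35, 0.937, -0.0, -0.0]
contact_force: [-0.2, 0.5, -0.6]
gripper_width: 0.0854
finger_force: 0.0
time_s: 17.8
position: [0.597, 0.0527, 0.1556]
tcp_rot: [-0.236, 0.972, 0.0, -0.0]
contact_force: [0.3, -0.3, -0.2]
gripper_width: 0.0853
finger_force: 0.0
time_s: 18.2
position: [0.5971, 0.0527, 0.1557]
tcp_rot: [-0.443, 0.897, 0.0, -0.0]
contact_force: [-0.2, 0.0, 0.5]
gripper_width: 0.0856
finger_force: 0.0
-2.442348529620026 [0.59712485 0.05273121 0.15566626]
```

View pics/w5.png

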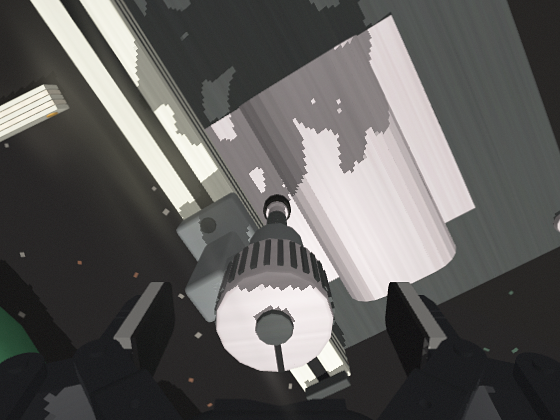

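Wrist view: knob at (274,327) between the open fingers, foot at (277,207) still over the flange. Regrip and screw on.

```bash
python3 -m pendant '[-0.0015,-0.002,0,0,140,0,0,0,0,140,0,0,0,0,140,0,0,0,0,140,0,0,0,0,140]'
python3 -m pendant '[0,0,0.00014,0.149,140,0,0,0.00014,0.149,140,0,0,0.00014,0.149,140,0,0,0.00014,0.149,140,0,0,0.00014,0.149,140,0,0,0.00014,0.149,140,0,0,0.00014,0.149,140,0,0,0.00014,0.149,140]'
python3 -m pendant '[0,0,0.00014,0.149,140,0,0,0.00014,0.149,140,0,0,0.00014,0.149,140,0,0,0.00014,0.149,140,0,0,0.00014,0.149,140,0,0,0.00014,0.149,140]'
python3 -c "
from bench import arm;s=arm.get_state();print(s['qpos'][5],s['wrist_torque'],s['position'])"
```

```text
time_s: 18.75
position: [0.5998, 0.0526, 0.1562]
tcp_rot: [-0.442, 0.897, 0.0, -0.0]
contact_force: [-1.7, 1.1, 3.8]
gripper_width: 0.0424
finger_force: 60.8
time_s: 19.55
position: [0.6, 0.052, 0.1551]
tcp_rot: [0.14, 0.99, -0.0, 0.0]
contact_force: [-0.9, -1.2, 4.2]
gripper_width: 0.0423
finger_force: 60.8
time_s: 20.15
position: [0.5997, 0.0516, 0.1542]
tcp_rot: [0.554, 0.832, -0.001, 0.0]
contact_force: [-3.3, -2.7, 3.6]
gripper_width: 0.0421
finger_force: 60.9
-0.34995162188751294 [-0.3037724   0.44678318  0.12584472] [0.59968162 0.0515905  0.15418285]
```

```bash
P='from bench import arm;s=arm.get_state();print(s["qpos"][5],s["wrist_torque"],s["position"][2])'
python3 -m pendant '[0,0,0.00014,0.149,140,0,0,0.00014,0.149,140,0,0,0.00014,0.149,140,0,0,0.00014,0.149,140]' | grep -E 'time|contact'; python3 -c "$P"
python3 -m pendant '[0,0,0.00014,0.149,140,0,0,0.00014,0.149,140,0,0,0.00014,0.149,140,0,0,0.00014,0.149,140]'| grep -E 'time|contact'; python3 -c "$P"
python3 -m pendant '[0,0,0.00014,0.149,140,0,0,0.00014,0.149,140,0,0,0.00014,0.149,140]'| grep -E 'time|contact'; python3 -c "$P"
```

```text
time_s: 20.55
contact_force: [-4.3, -1.5, 6.0]
0.24603447957695698 [-0.36107274  0.62239479  0.06162426] 0.15361587902691182
time_s: 20.95
contact_force: [-5.0, -1.6, 6.0]
0.8420808571689652 [-0.20085285  0.78946905  0.08789926] 0.15304908273093298
time_s: 21.25
contact_force: [-5.6, -1.0, 6.6]
1.2890575941599964 [-0.02701704  0.84169453  0.027841  ] 0.1526435958214166
```

```bash
P='from bench import arm;s=arm.get_state();print(s["qpos"][5],s["wrist_torque"],s["position"])'
python3 -m pendant '[0,0,0.00014,0.149,140,0,0,0.00014,0.149,140,0,0,0.00014,0.149,140]' | grep -E 'time|contact'; python3 -c "$P"
python3 -m pendant '[0,0,0.00014,0.149,140,0,0,0.00014,0.149,140]'| grep -E 'time|contact'; python3 -c "$P"
```

```text
time_s: 21.55
contact_force: [-5.2, -0.1, 6.2]
1.7360562652408278 [0.13756107 0.85550612 0.09712732] [0.59884597 0.05228978 0.15225907]
time_s: 21.75
contact_force: [-5.5, -0.0, 6.2]
2.0340444785454705 [0.22139611 0.78763594 0.03229693] [0.59889698 0.05244541 0.15198364]
```

```bash
P='from bench import arm;s=arm.get_state();print(s["qpos"][5],s["wrist_torque"],s["position"])'
python3 -m pendant '[0,0,0.00014,0.149,140,0,0,0.00014,0.149,140]' | grep -E 'time|contact'; python3 -c "$P"
python3 -m pendant '[0,0,0,0,0,0,0,0,0,0,0,0,0,0,0,0,0,0,0,0]'| grep -E 'time|contact'
python3 -c "
from h import *
cv2.imwrite('pics/w6.png',vision.capture('wrist'))"
```

```text
time_s: 21.95
contact_force: [-5.4, 0.9, 4.6]
2.332013514816009 [0.26822987 0.74958619 0.07575932] [0.59902993 0.05258074 0.15170416]
time_s: 22.35
contact_force: [-0.4, 0.2, -0.9]
```

View pics/w6.png

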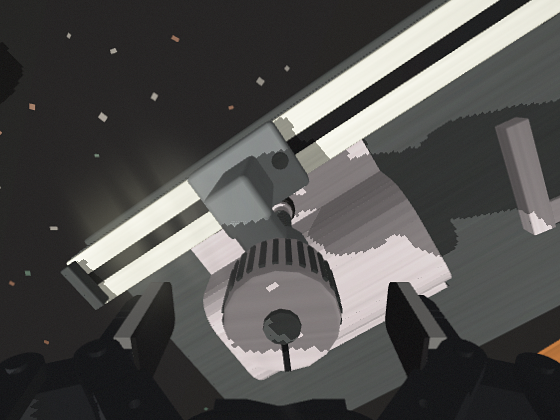

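The slot sits in the same place relative to the hand before and after each stroke, at (286,355), so the grip didn't slip. The knob is at least 9.54 rad down, which is over 12 N. Now I withdraw and check the result.

```bash
python3 -m pendant '[0,0,-0.02,0,0,0,0,-0.04,0,0,0,0,-0.045,0,0,0,0,-0.045,0,0,-0.0,0,-0.02,-0.149,0,0,0,0,-0.149,0,0,0,0,-0.149,0,0,0,0,-0.149,0]' | grep -E 'pos|rot|contact'
python3 - <<'E'
from h import *
w=vision.capture("wrist");s=vision.capture("scene")[195:295,180:355];t=vision.capture("top")[135:270,185:365]
s=cv2.resize(s,(560,320),interpolation=cv2.INTER_CUBIC);t=cv2.resize(t,None,fx=2,fy=2,interpolation=cv2.INTER_CUBIC)
o=np.zeros((600,800,3),np.uint8);o[:320,:560]=s;o[325:595,:360]=t;o[325:595,370:730]=cv2.resize(w,(360,270));cv2.imwrite("pics/f.png",o)
E
```

```text
position: [0.6002, 0.0524, 0.3218]
tcp_rot: [0.999, -0.053, 0.0, -0.0]
contact_force: [0.1, -0.5, -0.5]
```

View pics/f.png

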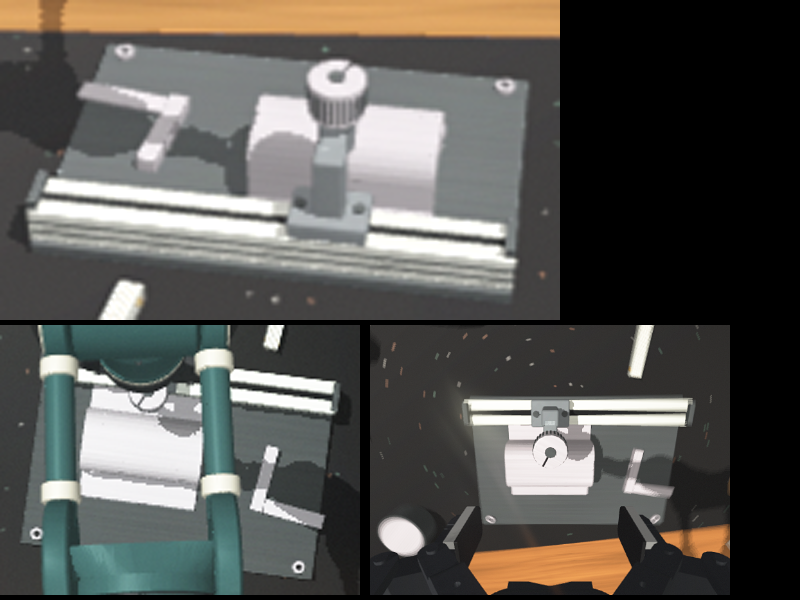

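The final views show the cover square against the rail, the clamp centred over it with the foot at mid flange, the square where it was, and the arm clear. Handing in.

```bash
python3 -c "
from bench import workorder;print(workorder.sign_off())"
```

```text
the job is handed in; nothing more can be done
None
```

I handed the job in, but the sign-off gave no verdict: the cover is flush and square against the rail, the clamp's foot is centred on the flange, the knob is screwed down at least 9.5 rad (about 12 N or more by the given thread figures, not measured), and no tool was seen to move.

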